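Put the hearing-aid case away behind the sliding glass door

TASK

Put the silver hearing-aid case away without picking it up: push it along the shelf through the open doorway of the small cabinet until the whole case is inside, then push the sliding smoked-glass door fully shut. Do not lift or tip the case, and leave the keys and the other loose things on the shelf where they are.

Things in the scene. Friction and masses are not known exactly. Their poses are not given: they have to be found in the camera images.
- cabinet: Fixed pale-wood and glass cabinet, 256 mm wide (its y from -194 to +62 mm), 120 mm deep, 170 mm high, no floor: the shelf (z = 0) runs on into it. Seen from the robot: open doorway on the left, fixed smoked pane on the right. Origin: on the shelf, midway between the doorway's two uprights, in the plane of their front edges; x points straight in, y left, z up.
- doorway (a point): The doorway's mid point, 75 mm straight above the cabinet's origin, same axes. Opening 100 mm wide (cabinet y -50 to +50 mm) between two fixed 12 mm uprights that run the full depth: the bay behind is 100 mm wide and 114 mm deep to the back pane. Above it an aluminium door rail, underside at z = 148 mm, stands 14 mm out in front of the uprights.
- case_center (a point): Centre (19 mm above the shelf) of the loose silver hearing-aid case: closed flat box, 64 mm along its x, 94 mm along its y, 38 mm high, upright corners rounded 14 mm; about 0.18 kg. It goes in with its wide side across the doorway (x axis straight in), 3 mm of play on either side. It starts in front, up to 6 cm off to either side and turned up to 25 degrees.
- door (a joint): Sliding door: a 5 mm smoked-glass pane 114 mm wide and 148 mm high, hung from the rail in front of the uprights (cabinet x from -11 to -6 mm), 4 mm above the shelf; metres: 0 = fully shut (pane centred over the doorway, against its end stop), grows as it slides to the right (the cabinet's -y), up to 0.128. It starts open, clear of the doorway. It moves with about 1 N plus light damping and stays where it is left.
- door_pull (a point): Centre of the door's pull, an upright aluminium fin on the front of the pane, 26 mm out from the pane (cabinet x from -37 to -11 mm), 8 mm thick along y, 70 mm high (z 30 to 100 mm). When the door is shut it stands at cabinet y = -27 mm; it moves with the door.
- key_a: Bystander: small flat aluminium locker key, 57 mm long, 4 mm thick, lying loose; origin under the middle of its round bow.
- key_b: Bystander: a second key like it; origin under the middle of its bow.
- doorstop: Bystander: black rubber wedge doorstop, 115 x 40 x 30 mm, loose; origin under its middle.
- bowl: Bystander: pink ceramic trinket bowl, 104 mm across, 42 mm high, loose; origin under its middle.
- candle: Bystander: white candle jar, 66 mm across, 62 mm high, loose, beside the cabinet; origin under its middle.
- spray: Bystander: small amber bottle, 38 mm across, 110 mm high, loose; origin under its middle.
- fob: Bystander: black key fob, 40 x 62 x 12 mm, loose; origin under its middle.
There are look-alikes about, which are no part of the job. Leave any red or yellow look-alike of the part that bears case_center alone.

How it is judged:
By the outcome, as a careful person would: the job done as asked, in the order asked, and still so for the second after the job is handed in, with the robot touching nothing.
It also fails if it takes over 72 s, if anything falls off the work surface, if the arm or the gripper's body presses on something with over 40 N, if the wrist force passes 120 N, or if a joint passes its speed limit or range.

ROBOT

A 6-joint arm with a two-finger parallel gripper is mounted at the origin on the work surface. World frame = base frame: x ahead of the robot, y to its left, z up, the work surface at z = 0. Lengths are in mm, angles in rad, forces in N, time in s.
With the tool pointing down it reaches from about 200 to 875 mm from the base axis. Payload 3.4 kg.
Tool frame: the origin (TCP) lies at the very end of the fingers, on their centre line; the grasp point (between the pads) lies 19 mm behind it (bot.hold_point_z is the distance from the TCP to the grasp point, in mm); z points along the fingers, y is the line along which they close (so a half turn about z gives the same grasp; the last joint's range is limited). The gripper opens to 94 mm and grips with 3 to 60 N. Pads are 16 mm wide; open, the fingers measure 119 mm over their backs; the gripper's body (75 mm by 177 mm) begins 78 mm behind the grasp point.
Start: joints at [-1.348, 0.276, 1.505, -0, 1.361, -0.121], TCP at [193.814, -541.388, 205.493] pointing down, gripper open.
Joint ranges: [-2.89, 2.89], [-0.75, 2.08], [0.22, 2.7], [-1.18, 4.32], [0.11, 2.71], [-2.7, 2.7]. Speed limits (rad/s): [2.57, 2.57, 3.14, 3.14, 3.14, 3.14].

INTERFACE

Orientations are given as a rotation vector (axis times angle).
In Python, from cell import bot, viewer gives the robot as it stands. The module is installed in compiled form; this text tells all that it offers.
- The arm moves only by the shell command python3 -m handwheel 'ROWS' [FORCE]. ROWS is JSON, a list that holds one entry, the list of rows, each a list of 7 numbers: the finger opening in mm, from 0 to 94, then the shift along the tool's x, y, z in units of 30 mm (1.0 is 30 mm), then the turn, a rotation vector about the tool's x, y, z in rad. In form: [[[gripper, x, y, z, rx, ry, rz], ...]]. A call has 1 to 20 rows; each row shifts and turns the commanded pose from where the row before left it, along the tool's axes as they then stand; what a row does not reach is not made up. A row lasts 1/12 s, in which the tool goes at most 41.7 mm and 7.16 degrees, less where a joint would pass 70% of its speed; a pose out of reach is approached as far as the arm can. A call is refused whole if a number of a shift passes 1 or a number of a turn 0.125, either way. A call with a gripper value outside its range is refused whole. The fingers move at their own pace and stop on an object; FORCE is the grip in N (left out, the last holds). Time passes only in rows, so rows that do not move let the fingers close. It gives the time, the measured TCP pose, the force, the opening and the grip force at its end, in the units of the state.
- bot.sense(): the state, without advancing time (a new reading comes with each control period).
- viewer.capture(name): name is "scene" or "top" or "wrist"; returns (picture, depth): 420x560x3 uint8, red, green, blue; 420x560 float32, mm along the optical axis (not along the pixel's ray), 0 where there is no reading.
- viewer.camera_model(name): a dict with "fx", "fy", "cx", "cy" (pixels), "dist_coeffs" ([k1, k2, p1, p2, k3] as OpenCV has them; the pictures are not rectified), "rvec" (rotation vector, rad) and "tvec" (3), from world to camera coordinates, as OpenCV has them. Camera axes: x right, y down, z forward; pixel columns grow to the right and rows downward; lengths in mm; the calibration is good to about 2 mm. A picture is of the moment at which its call begins: read the wrist's pose just before it. camera_model takes no time and is no camera call; for the wrist camera it gives the pose at the moment of the call.
- bot.close_job(): hands the job in; it is judged then, once.
The state is a dict: "time": time; "q": joint angles; "joint_velocities": joint speeds; "joint_torque": joint torques, N m; "position": TCP position; "tcp_rot": TCP orientation; "ft_force": force on the tool from outside, world axes, zero at the start; "wrist_torque": the same for the moment, N m; "gripper_width": finger opening in mm; "grip_force": force on a finger pad.
Only numpy, scipy, OpenCV 4.12 (cv2) and the standard library are available. Lean on these libraries where they do the work, as an engineer would, in place of code of your own. Each camera call takes 0.05 s, during which the arm holds its last target. There are 200 camera calls.

## Working session

There is one attempt and no reset: what is moved stays moved. The work goes in short steps, Python scripts to look and compute and a shell command to move; the robot and the scene stay as the last step left them, time stands still between calls to the robot, and variables do not carry over. Pictures are saved under pics/ and viewed, at most 10 in all, crops included, and the job is handed in when it is done.

```bash
mkdir -p pics
cat > h.py <<'E'
import numpy as np, cv2
from cell import bot, viewer
def cam(n):
    m=viewer.camera_model(n);K=np.array([[m['fx'],0,m['cx']],[0,m['fy'],m['cy']],[0,0,1.]])
    return K,np.array(m['dist_coeffs'],float),cv2.Rodrigues(np.array(m['rvec'],float))[0],np.array(m['tvec'],float).ravel()
def ray(n,uv,z,c=None):
    K,d,R,t=c or cam(n)
    p=cv2.undistortPoints(np.array(uv,float).reshape(-1,1,2),K,d).reshape(-1,2)
    D=np.c_[p,np.ones(len(p))]@R; o=-R.T@t
    return o+D*((z-o[2])/D[:,2])[:,None]
def cloud(n,dep,c=None):
    K,d,R,t=c or cam(n)
    v,u=np.mgrid[:420,:560]
    p=cv2.undistortPoints(np.stack([u,v],-1).reshape(-1,1,2).astype(float),K,d).reshape(-1,2)
    P=np.c_[p,np.ones(len(p))]*dep.reshape(-1,1)
    return ((P-t)@R).reshape(420,560,3)
def save(n,im): cv2.imwrite('pics/'+n+'.png',im[...,::-1])
E
python3 - <<'E'
from h import *
for n in ['scene','top']:
    im,d=viewer.capture(n); save(n,im); np.save(n+'_d.npy',d); np.save(n+'_i.npy',im)
    K,_,R,t=cam(n); print(n,K[0,0],-R.T@t,R[2], (d>0).mean())
s=bot.sense();print(s['time'],s['position'],s['tcp_rot'],s['ft_force'])
E
```

```text
scene 489.03460977876955 [1247.91495171  335.08586443  748.26847621] [-0.68927893 -0.26956494 -0.67247996] 0.996156462585034
top 524.4547496692701 [ 438.94523777   83.65282479 1257.73826768] [ 0.09996281 -0.01426319 -0.99488894] 0.9960034013605442
0.1 [ 193.68866857 -540.8721672   204.71118863] [-3.09370623e+00 -5.37111778e-01  1.90071726e-04] [-0.55172588 -0.01359974 -0.70096037]
```

View pics/scene.png

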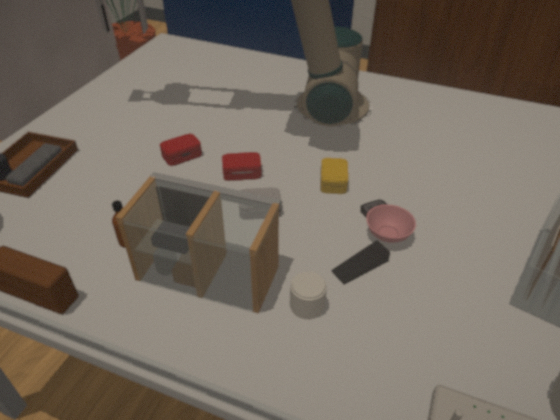

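View pics/top.png

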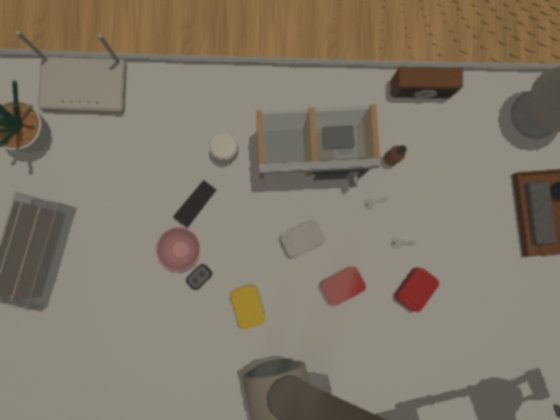

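The scene view shows the cabinet at (205,240). The top view shows the silver case at (302,239), red cases at (343,286) and (417,289), and a yellow one at (248,307). The keys are at (375,202) and (402,243), and the door pull is near (353,178). The silver-grey box at (302,239) stands in front of the doorway, so it fits the description. I'll confirm it in a crop and measure.

Run:
```python
from h import *
im=np.load('top_i.npy');d=np.load('top_d.npy');c=cam('top')
save('crop',cv2.resize(im[95:305,210:450],None,fx=2.85,fy=2.85,interpolation=cv2.INTER_CUBIC))
P=cloud('top',d,c)
def blob(m,z,name):
    n,l,s,ce=cv2.connectedComponentsWithStats(m.astype(np.uint8))
    for i in range(1,n):
        if s[i,4]<40: continue
        cs,_=cv2.findContours((l==i).astype(np.uint8),0,2)
        pts=ray('top',cs[0].reshape(-1,2),z,c)[:,:2]
        r=cv2.minAreaRect(pts.astype(np.float32)); print(name,ce[i].round(),s[i,4],np.round(r[0],1),np.round(r[1],1),round(r[2],2),'z',np.median(P[l==i][:,2]).round(1))
Z=P[...,2]
m=(Z>28)&(Z<48);m[:190]=0;m[:,:220]=0;m[340:]=0
blob(m,38,'case')
m=(Z>160)&(Z<182);m[:, :240]=0;m[:,400:]=0;m[:80]=0;m[200:]=0
blob(m,170,'cab')
hsv=cv2.cvtColor(im,cv2.COLOR_RGB2HSV)
w=m&(hsv[...,1]>70); blob(w,170,'wood')
```

```text
case [523. 210.] 71 [ 584.2 -524.1] [87.2  5.9] 4.79 z 30.1
case [302. 238.] 1068 [503.2 -11.1] [63.4 93.1] 27.76 z 37.3
case [530. 244.] 87 [ 500.3 -539.1] [70.6 31.6] 34.31 z 29.9
case [343. 286.] 1145 [ 394.6 -107. ] [66.  93.4] 27.57 z 37.3
case [418. 290.] 1133 [ 390.7 -279.5] [67.1 94.3] 54.78 z 37.3
case [247. 307.] 1153 [342.6 111.2] [95.6 65.4] 17.58 z 37.4
cab [317. 138.] 7493 [707.8 -29.8] [135.8 255.3] 4.48 z 166.7
wood [374. 132.] 358 [ 726. -149.] [112.9  14.9] 4.36 z 169.4
wood [312. 135.] 382 [715.3 -18.5] [114.8  15.9] 4.46 z 169.2
wood [260. 137.] 315 [707.1  92. ] [116.4  12.3] 4.42 z 169.6
```

View pics/crop.png

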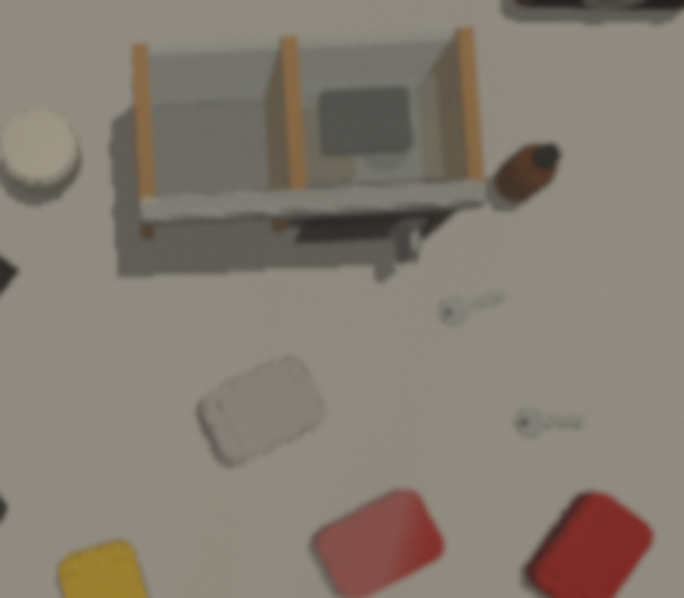

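The crop confirms it: the silver-grey rounded box at crop (262,410) is the case, and the others are clearly red or yellow. The door stands to the right with its pull at crop (405,243), and the doorway on the left is open.

Estimates:
- **Cabinet:** origin about (650.5, 32), yaw about 4.45°.
- **Case:** at (503, -11), yaw 27.8°.

I'll push with two spread fingers, tilted 45° forward so the gripper body stays clear of the rail.

```bash
python3 -m handwheel '[[[40,0.85,-0.8,0,0,0,0],[40,0.85,-0.8,0,0,0,0],[40,0.85,-0.8,0,0,0,0],[40,0.85,-0.8,0,0,0,0],[40,0.85,-0.8,0,0,0,0],[40,0.85,-0.8,0,0,0,0],[40,0.85,-0.8,0,0,0,0],[40,0.85,-0.8,0,0,0,0],[40,0.85,-0.8,0,0,0,0],[40,0.85,-0.8,0,0,0,0],[40,0.85,-0.8,0,0,0,0],[40,0.85,-0.8,0,0,0,0],[40,0.85,-0.8,0,0,0,0],[40,0.85,-0.8,0,0,0,0],[40,0.85,-0.8,0,0,0,0],[40,0.85,-0.8,0,0,0,0],[40,0,0,0,0,0,-0.07],[40,0,0,0,0,0,-0.07],[40,0,0,0,0,0,0]]]'
python3 -m handwheel '[[[40,0,0,0,0,0.112,0],[40,0,0,0,0,0.112,0],[40,0,0,0,0,0.112,0],[40,0,0,0,0,0.112,0],[40,0,0,0,0,0.112,0],[40,0,0,0,0,0.112,0],[40,0,0,0,0,0.112,0],[40,0,0,0,0,0,0],[40,0,0,0,0,0,0]]]'
cat >> h.py <<'E'
def st():
    s=bot.sense();R=cv2.Rodrigues(np.array(s['tcp_rot'],float))[0];p=np.array(s['position'])
    print('t',round(s['time'],2),'p',p.round(1),'yaw',np.degrees(np.arctan2(-R[0,1],R[1,1])%np.pi).round(2),'tilt',np.degrees(np.arccos(-R[2,2])).round(1),'roll',R[2,1].round(3),'F',np.round(s['ft_force'],1),'q',np.round(s['q'],2),'w',round(s['gripper_width'],1))
    return p,R
def go(target,yaw,tilt=None):
    "total shift (units, current tool axes) and turn rotvec (tool) needed"
    p,R=st(); y=np.radians(yaw); th=np.arccos(-R[2,2]) if tilt is None else np.radians(tilt)
    c,s=np.cos(y),np.sin(y)
    T=np.array([[c*np.cos(th),s,c*np.sin(th)],[s*np.cos(th),-c,s*np.sin(th)],[np.sin(th),0,-np.cos(th)]])
    print('shift',(R.T@(np.array(target)-p)/30).round(3),'turn',cv2.Rodrigues(R.T@T)[0].ravel().round(4))
E
python3 -c "
from h import *
go([450,-39,11],27.8,45)"
```

```text
time: 1.68
position: [448.3, -41.4, 205.0]
tcp_rot: [-3.049, -0.757, 0.002]
ft_force: [0.4, 1.3, 0.7]
gripper_width: 40.1
grip_force: 0.0
time: 2.43
position: [446.4, -42.5, 203.3]
tcp_rot: [-2.697, -0.655, -1.031]
ft_force: [-0.3, -0.7, 1.2]
gripper_width: 39.9
grip_force: 0.0
t 2.43 p [446.4 -42.5 203.3] yaw 27.54 tilt 42.0 roll -0.01 F [-0.3 -0.7  1.2] q [-0.91 -0.1   2.22  0.85  1.07 -0.26] w 39.9
shift [-4.169  0.02   4.87 ] turn [-0.0045  0.0525 -0.0104]
```

```bash
python3 -m handwheel '[[[40,-0.41,0,0.48,0,0.05,0],[40,-0.41,0,0.48,0,0,0],[40,-0.41,0,0.48,0,0,0],[40,-0.41,0,0.48,0,0,0],[40,-0.41,0,0.48,0,0,0],[40,-0.41,0,0.48,0,0,0],[40,-0.41,0,0.48,0,0,0],[40,-0.41,0,0.48,0,0,0],[40,-0.41,0,0.48,0,0,0],[40,0,0,0,0,0,0],[40,0,0,0,0,0,0]]]' >/dev/null
cat > look.py <<'E'
from h import *
import sys
im,d=viewer.capture('top');np.save('top_i.npy',im);np.save('top_d.npy',d);c=cam('top');P=cloud('top',d,c);Z=P[...,2]
O=np.array([650.5,32]);a=np.radians(4.45);A=np.array([[np.cos(a),np.sin(a)],[-np.sin(a),np.cos(a)]])
m=(Z>33)&(Z<42)&(P[...,0]>430)&(P[...,0]<720)&(abs(P[...,1])<110)
n,l,s,ce=cv2.connectedComponentsWithStats(cv2.morphologyEx(m.astype(np.uint8),cv2.MORPH_OPEN,np.ones((3,3))))
for i in range(1,n):
    if s[i,4]<150: continue
    cs,_=cv2.findContours((l==i).astype(np.uint8),0,2)
    r=cv2.minAreaRect(ray('top',cs[0].reshape(-1,2),38,c)[:,:2].astype(np.float32))
    print('case',ce[i].round(),s[i,4],np.round(r[0],1),np.round(r[1],1),round(r[2],2),'in cabinet',(A@(np.array(r[0])-O)).round(1))
E
python3 - <<'E'
from h import *
go([450,-39,11],27.8,45)
import look
E
```

```text
t 3.35 p [458.7 -33.3  33.7] yaw 28.13 tilt 45.0 roll -0.009 F [0.5 0.4 0.4] q [-0.91  0.33  2.53  1.45  0.78 -1.16] w 40.1
shift [-0.781  0.039  0.291] turn [-0.0106  0.0006 -0.0024]
case [302. 238.] 878 [503.3 -11. ] [63.5 93. ] 27.43 in cabinet [-150.   -31.4]
```

```bash
python3 -m handwheel '[[[40,-0.147,0,0.109,-0.01,0,0],[40,-0.147,0,0.109,0,0,0],[40,-0.147,0,0.109,0,0,0],[40,-0.147,0,0.109,0,0,0],[40,0.09,0,0.09,0,0,0],[40,0.09,0,0.09,0,0,0],[40,0.09,0,0.09,0,0,0],[40,0.09,0,0.09,0,0,0],[40,0.09,0,0.09,0,0,0],[40,0.09,0,0.09,0,0,0],[40,0,0,0,0,0,0],[40,0,0,0,0,0,0]]]'
python3 - <<'E'
from h import *
go([450,-39,11],27.8,45)
import look
E
```

```text
time: 4.4
position: [475.3, -24.7, 12.5]
tcp_rot: [-2.666, -0.656, -1.105]
ft_force: [-0.7, 0.1, 1.6]
gripper_width: 40.2
grip_force: 0.0
t 4.4 p [475.3 -24.7  12.5] yaw 27.61 tilt 45.0 roll 0.001 F [-0.7  0.1  1.6] q [-0.84  0.41  2.55  1.64  0.76 -1.32] w 40.2
shift [-0.719  0.031 -0.651] turn [ 0.0031  0.0002 -0.0017]
case [300. 233.] 882 [512.4  -6.3] [63.4 93.2] 27.77 in cabinet [-140.7  -27.5]
```

```bash
python3 -m handwheel '[[[40,0.1,0,0.1,0,0,0],[40,0.1,0,0.1,0,0,0],[40,0.1,0,0.1,0,0,0],[40,0.1,0,0.1,0,0,0],[40,0.1,0,0.1,0,0,0],[40,0.1,0,0.1,0,0,0],[40,0.1,0,0.1,0,0,0],[40,0.1,0,0.1,0,0,0],[40,0.1,0,0.1,0,0,0],[40,0.062,-0.028,0.062,-0.014,0,0.014],[40,0.062,-0.028,0.062,-0.014,0,0.014],[40,0.062,-0.028,0.062,-0.014,0,0.014],[40,0.062,-0.028,0.062,-0.014,0,0.014],[40,0.062,-0.028,0.062,-0.014,0,0.014],[40,0.062,-0.028,0.062,-0.014,0,0.014],[40,0.062,-0.028,0.062,-0.014,0,0.014],[40,0.062,-0.028,0.062,-0.014,0,0.014],[40,0,0,0,0,0,0],[40,0,0,0,0,0,0]]]'
python3 - <<'E'
from h import *
go([600,0,12],4.45,45)
import look
E
```

```text
time: 6.03
position: [525.7, 7.8, 12.4]
tcp_rot: [-2.758, -0.451, -1.143]
ft_force: [0.3, -0.0, 0.7]
gripper_width: 40.1
grip_force: 0.0
t 6.03 p [525.7   7.8  12.4] yaw 18.55 tilt 45.0 roll 0.001 F [ 0.3 -0.   0.7] q [-0.55  0.41  2.55  2.11  0.68 -1.36] w 40.1
shift [1.59  1.033 1.613] turn [-0.1736 -0.0002  0.1745]
case [289. 211.] 903 [563.9  20.4] [63.6 93.3] 18.09 in cabinet [-87.3  -4.8]
```

```bash
python3 -m handwheel '[[[40,0.072,-0.028,0.072,-0.0145,0,0.0145],[40,0.072,-0.028,0.072,-0.0145,0,0.0145],[40,0.072,-0.028,0.072,-0.0145,0,0.0145],[40,0.072,-0.028,0.072,-0.0145,0,0.0145],[40,0.072,-0.028,0.072,-0.0145,0,0.0145],[40,0.072,-0.028,0.072,-0.0145,0,0.0145],[40,0.072,-0.028,0.072,-0.0145,0,0.0145],[40,0.072,-0.028,0.072,-0.0145,0,0.0145],[40,0.072,-0.028,0.072,-0.0145,0,0.0145],[40,0.072,-0.028,0.072,-0.0145,0,0.0145],[40,0.072,-0.028,0.072,-0.0145,0,0.0145],[40,0.072,-0.028,0.072,-0.0145,0,0.0145],[40,0,0,0,0,0,0],[40,0,0,0,0,0,0]]]'
python3 - <<'E'
from h import *
go([600,0,12],4.45,45)
import look
im,d=viewer.capture('wrist');save('w1',im);np.save('w_i.npy',im);np.save('w_d.npy',d)
E
```

```text
time: 7.25
position: [559.6, 24.7, 12.5]
tcp_rot: [-2.874, -0.112, -1.191]
ft_force: [0.1, -1.5, -0.2]
gripper_width: 40.1
grip_force: 0.0
t 7.25 p [559.6  24.7  12.5] yaw 4.44 tilt 45.0 roll 0.001 F [ 0.1 -1.5 -0.2] q [-0.23  0.41  2.53  2.75  0.6  -1.47] w 40.1
shift [0.893 0.926 0.916] turn [ 0.0008 -0.0005  0.0005]
case [286. 196.] 889 [598.9  28.4] [63.8 93.9] 1.45 in cabinet [-51.8   0.4]
```

View pics/w1.png

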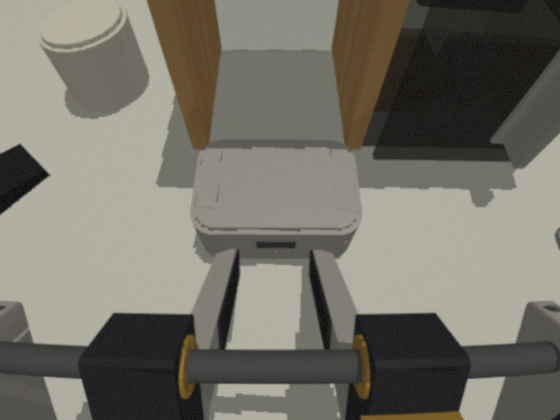

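The wrist view shows the case at (277,190) against the tips, with the upright feet's inner front corners at about (207,148) and (347,148). The doorway is clear, and I'll measure how well the case lines up with it.

```bash
cat > wl.py <<'E'
from h import *
im,d=viewer.capture('wrist');c=cam('wrist');P=cloud('wrist',d,c)
O=np.array([650.5,32]);a=np.radians(4.45);A=np.array([[np.cos(a),np.sin(a)],[-np.sin(a),np.cos(a)]])
C=(P[...,:2]-O)@A.T; Z=P[...,2]
hsv=cv2.cvtColor(im,cv2.COLOR_RGB2HSV)
m=((Z>34)&(Z<42)&(C[...,0]>-110)&(C[...,0]<100)&(abs(C[...,1])<75)&(hsv[...,1]<60)).astype(np.uint8)
m[235:]=0
n,l,s,ce=cv2.connectedComponentsWithStats(cv2.morphologyEx(m,cv2.MORPH_OPEN,np.ones((3,3))))
i=1+s[1:,4].argmax();cs,_=cv2.findContours((l==i).astype(np.uint8),0,2)
q=(ray('wrist',cs[0].reshape(-1,2),38,c)[:,:2]-O)@A.T
print('case cab rect',cv2.minAreaRect(q.astype(np.float32)),'y',q[:,1].min().round(1),q[:,1].max().round(1),'x',q[:,0].min().round(1),q[:,0].max().round(1))
w=(hsv[...,1]>90)&(Z>-5)&(Z<170)&(abs(C[...,1])<80)&(C[...,0]>-30)&(C[...,0]<125)
for lo,hi,nm in [(-80,0,'R'),(0,80,'L')]:
    k=w&(C[...,1]>lo)&(C[...,1]<hi)
    y=C[...,1][k];x=C[...,0][k];z=Z[k]
    f=(abs(y-np.sign(lo+hi)*50)<8)
    b=[np.percentile(y[(x>u)&(x<u+20)],(2,98)).round(1) for u in (0,20,40,60) if ((x>u)&(x<u+20)).sum()>30]
    print(nm,k.sum(),'x front',np.percentile(x,1).round(1),'y bands (inner/outer)',b)
E
python3 wl.py
python3 - <<'E'
from h import *
O=np.array([650.5,32]);a=np.radians(4.45);A=np.array([[np.cos(a),np.sin(a)],[-np.sin(a),np.cos(a)]])
print(((ray('wrist',[(193,148),(208,148),(346,148),(361,148)],0))[:,:2]-O)@A.T)
E
```

```text
case cab rect ((-53.961952209472656, -2.29876708984375), (92.9173812866211, 63.481693267822266), 89.94120025634766) y -48.8 44.2 x -85.7 -22.2
R 7613 x front -11.9 y bands (inner/outer) [array([-75.1, -52.7]), array([-53.6, -52.6]), array([-53.6, -52.7]), array([-53.7, -52.6])]
L 6604 x front -2.0 y bands (inner/outer) [array([46.5, 56.4]), array([46.5, 47.4]), array([46.4, 47.4]), array([46.3, 47.4])]
[[  1.68840294  58.6425571 ]
 [  1.583982    47.41438456]
 [  1.53228672 -54.96260692]
 [  1.62574341 -66.22045482]]
```

The case is square to the walls (0.06°) and centred to about 0.7 mm, so I push straight in.

```bash
python3 -m handwheel '[[[40,0.095,0,0.095,0,0,0],[40,0.095,0,0.095,0,0,0],[40,0.095,0,0.095,0,0,0],[40,0.095,0,0.095,0,0,0],[40,0.095,0,0.095,0,0,0],[40,0.095,0,0.095,0,0,0],[40,0.095,0,0.095,0,0,0],[40,0.095,0,0.095,0,0,0],[40,0.095,0,0.095,0,0,0],[40,0.095,0,0.095,0,0,0],[40,0.095,0,0.095,0,0,0],[40,0.095,0,0.095,0,0,0],[40,0,0,0,0,0,0],[40,0,0,0,0,0,0]]]'
python3 - <<'E'
from h import *
p,R=st(); K,_,Rc,t=cam('wrist'); print('cam in tool',R.T@(-Rc.T@t-p),'cam world',-Rc.T@t)
import wl
E
```

```text
time: 8.57
position: [608.0, 28.3, 12.6]
tcp_rot: [-2.874, -0.111, -1.192]
ft_force: [-0.0, 0.4, 0.3]
gripper_width: 40.1
grip_force: 0.0
t 8.57 p [608.   28.3  12.6] yaw 4.39 tilt 45.1 roll 0.001 F [-0.   0.4  0.3] q [-0.19  0.43  2.42  2.75  0.51 -1.42] w 40.1
cam in tool [  84.28361477    0.83109023 -180.08307827] cam world [540.36399052  22.45942618 199.45866349]
case cab rect ((-5.33958625793457, -1.8049850463867188), (92.71154022216797, 63.550716400146484), 89.97354888916016) y -48.2 44.6 x -37.1 26.4
R 15431 x front -2.4 y bands (inner/outer) [array([-75.6, -52.4]), array([-53.5, -52.5]), array([-53.5, -52.5]), array([-53.5, -52.5])]
L 13610 x front -2.4 y bands (inner/outer) [array([46.6, 48.7]), array([46.6, 47.5]), array([46.6, 47.5]), array([46.6, 47.5])]
```

```bash
python3 -m handwheel '[[[40,0.095,0,0.095,0,0,0],[40,0.095,0,0.095,0,0,0],[40,0.095,0,0.095,0,0,0],[40,0.095,0,0.095,0,0,0],[40,0.095,0,0.095,0,0,0],[40,0.095,0,0.095,0,0,0],[40,0.095,0,0.095,0,0,0],[40,0.095,0,0.095,0,0,0],[40,0.095,0,0.095,0,0,0],[40,0.095,0,0.095,0,0,0],[40,0.095,0,0.095,0,0,0],[40,0.095,0,0.095,0,0,0],[40,0.095,0,0.095,0,0,0],[40,0.095,0,0.095,0,0,0],[40,0,0,0,0,0,0],[40,0,0,0,0,0,0]]]'
python3 - <<'E'
from h import *
p,R=st()
import wl
im,d=viewer.capture('top');c=cam('top');P=cloud('top',d,c)
hsv=cv2.cvtColor(im,cv2.COLOR_RGB2HSV)
m=((hsv[...,1]>90)&(P[...,2]>20)).astype(np.uint8);m[:140]=0;m[170:]=0;m[:,:380]=0;m[:,410:]=0
print('spray px',np.argwhere(m).mean(0)[::-1],'cab',(P[m>0][:,:2].mean(0)-wl.O)@wl.A.T)
save('s2',viewer.capture('wrist')[0])
E
```

```text
time: 9.95
position: [664.3, 32.6, 12.6]
tcp_rot: [-2.874, -0.111, -1.192]
ft_force: [-0.3, -0.0, 0.5]
gripper_width: 39.9
grip_force: 0.0
t 9.95 p [664.3  32.6  12.6] yaw 4.39 tilt 45.1 roll 0.001 F [-0.3 -0.   0.5] q [-0.15  0.46  2.29  2.74  0.42 -1.36] w 39.9
case cab rect ((44.29492950439453, -2.058563232421875), (92.73234558105469, 49.942501068115234), 89.97465515136719) y -48.4 44.3 x 19.3 69.3
R 11787 x front -1.9 y bands (inner/outer) [array([-68.4, -52.4]), array([-53.5, -52.5]), array([-53.5, -52.6]), array([-53.4, -52.7])]
L 10799 x front -1.8 y bands (inner/outer) [array([46.5, 47.7]), array([46.6, 47.5]), array([46.7, 47.5]), array([46.7, 47.4])]
spray px [393.32105263 156.00526316] cab [  25.72543027 -251.40644106]
```

View pics/s2.png

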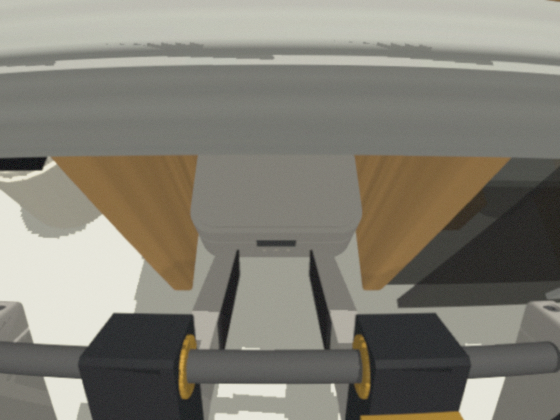

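The wrist view shows the case at (277,190) behind both upright front edges (at (180,290) and (372,290)). Its rear is about 21 mm inside the doorway. I back out straight, then move to the right of the pull.

```bash
python3 -m handwheel '[[[40,-0.2,0,-0.2,0,0,0],[40,-0.4,0,-0.4,0,0,0],[40,-0.4,0,-0.4,0,0,0],[40,-0.4,0,-0.4,0,0,0],[40,-0.4,0,-0.4,0,0,0],[40,-0.4,0,-0.4,0,0,0],[40,-0.4,0,-0.4,0,0,0],[40,-0.4,0,-0.4,0,0,0],[0,0.45,0,-0.45,0,0,0],[0,0.45,0,-0.45,0,0,0],[0,0,0.9,0,0,0,0],[0,0,0.9,0,0,0,0],[0,0,0.9,0,0,0,0],[0,0,0.9,0,0,0,0],[0,0,0.9,0,0,0,0],[0,0,0.9,0,0,0,0],[0,0,0.9,0,0,0,0],[0,0,0,0,0,0,0],[0,0,0,0,0,0,0]]]'
python3 - <<'E'
from h import *
O=np.array([648.7,28.9]);a=np.radians(4.45);A=np.array([[np.cos(a),np.sin(a)],[-np.sin(a),np.cos(a)]])
p,R=st();print('tcp cab',A@(p[:2]-O))
im,d=viewer.capture('wrist');save('w3',im);P=cloud('wrist',d);C=(P[...,:2]-O)@A.T;Z=P[...,2]
m=(Z>40)&(Z<95)&(C[...,0]>-36)&(C[...,0]<-16)&(C[...,1]<-100)&(C[...,1]>-200)
print('fin',m.sum(),np.percentile(C[m],[2,50,98],axis=0),np.argwhere(m).mean(0)[::-1])
m=(Z>40)&(Z<120)&(C[...,0]<-38)&(C[...,0]>-70)
print('obst',m.sum())
E
```

```text
time: 11.68
position: [551.1, -167.0, 50.8]
tcp_rot: [-2.875, -0.107, -1.192]
ft_force: [-0.5, 0.0, 0.6]
gripper_width: 0.6
grip_force: 0.0
t 11.68 p [ 551.1 -167.    50.8] yaw 4.25 tilt 45.0 roll 0.001 F [-0.5  0.   0.6] q [-0.81  0.33  2.38  1.77  0.59 -0.94] w 0.6
tcp cab [-112.54498436 -187.70671352]
fin 555 [[ -35.97816385 -154.99013969]
 [ -31.39566505 -154.7150313 ]
 [ -16.5408273  -147.1469776 ]] [222.61801802 127.23423423]
obst 0
```

View pics/w3.png

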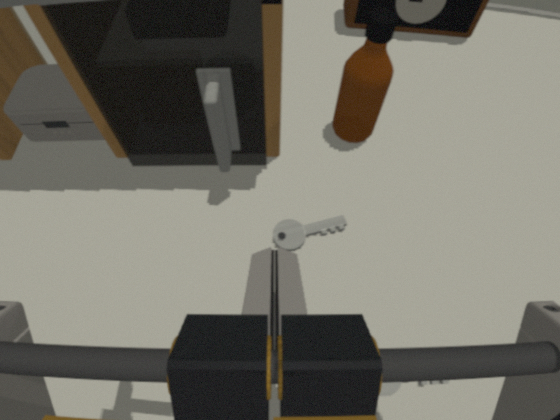

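The wrist view shows the pull at (218,120), the amber bottle at (360,95) and key_a at (300,232), below the fingers. The fin measures y about -151, so the door is at about 124 mm. I move in at its right side, then push left.

```bash
python3 -m handwheel '[[[0,0.355,0,0.355,0,0,0],[0,0.355,0,0.355,0,0,0],[0,0.355,0,0.355,0,0,0],[0,0.355,0,0.355,0,0,0],[0,0.355,0,0.355,0,0,0],[0,0.355,0,0.355,0,0,0],[0,0,-0.2,0,0,0,0],[0,0,-0.2,0,0,0,0],[0,0,-0.2,0,0,0,0],[0,0,-0.2,0,0,0,0],[0,0,-0.2,0,0,0,0],[0,0,-0.2,0,0,0,0],[0,0,-0.2,0,0,0,0],[0,0,0,0,0,0,0]]]'
cat > dl.py <<'E'
from h import *
O=np.array([648.7,28.9]);a=np.radians(4.45);A=np.array([[np.cos(a),np.sin(a)],[-np.sin(a),np.cos(a)]])
p,R=st();print('tcp cab',A@(p[:2]-O))
im,d=viewer.capture('wrist');P=cloud('wrist',d);C=(P[...,:2]-O)@A.T;Z=P[...,2]
m=(Z>40)&(Z<95)&(C[...,0]>-36)&(C[...,0]<-16)&(C[...,1]<p[1]+40)&(C[...,1]>-200)
print('fin',m.sum(),np.percentile(C[m],[2,50,98],axis=0))
E
python3 dl.py
```

```text
time: 12.9
position: [637.5, -115.1, 50.6]
tcp_rot: [-2.873, -0.112, -1.19]
ft_force: [-0.6, -0.0, -0.3]
gripper_width: 0.5
grip_force: 0.0
t 12.9 p [ 637.5 -115.1   50.6] yaw 4.46 tilt 45.0 roll -0.0 F [-0.6 -0.  -0.3] q [-0.54  0.37  2.26  1.94  0.45 -0.87] w 0.5
tcp cab [ -22.30894643 -142.70941789]
fin 1473 [[ -35.92202528 -155.10304401]
 [ -30.460722   -137.44411798]
 [ -17.56663175 -124.48071856]]
```

```bash
python3 -m handwheel '[[[0,0,-0.2,0,0,0,0],[0,0,-0.2,0,0,0,0],[0,0,-0.2,0,0,0,0],[0,0,-0.2,0,0,0,0],[0,0,-0.2,0,0,0,0],[0,0,-0.2,0,0,0,0],[0,0,-0.2,0,0,0,0],[0,0,-0.2,0,0,0,0],[0,0,-0.2,0,0,0,0],[0,0,-0.2,0,0,0,0],[0,0,-0.2,0,0,0,0],[0,0,-0.2,0,0,0,0],[0,0,-0.2,0,0,0,0],[0,0,-0.2,0,0,0,0],[0,0,-0.2,0,0,0,0],[0,0,-0.2,0,0,0,0],[0,0,0,0,0,0,0]]]'
python3 dl.py
```

```text
time: 14.37
position: [630.2, -19.4, 50.3]
tcp_rot: [-2.874, -0.113, -1.189]
ft_force: [0.6, -0.0, 0.5]
gripper_width: 0.3
grip_force: 0.0
t 14.37 p [630.2 -19.4  50.3] yaw 4.49 tilt 45.0 roll 0.0 F [ 0.6 -0.   0.5] q [-0.31  0.35  2.32  2.35  0.38 -1.1 ] w 0.3
tcp cab [-22.16347726 -46.74232806]
fin 1386 [[-35.96257746 -58.98497345]
 [-29.9537484  -42.35444276]
 [-17.47687102 -28.25964038]]
```

```bash
python3 -m handwheel '[[[0,0,-0.05,0,0,0,0],[0,0,-0.05,0,0,0,0],[0,0,-0.05,0,0,0,0],[0,0,0,0,0,0,0]]]' | grep -E 'pos|force'
for i in 1; do python3 -m handwheel '[[[0,0,-0.025,0,0,0,0],[0,0,0,0,0,0,0]]]'| grep -E 'pos|force'; done
python3 dl.py
```

```text
position: [630.3, -16.6, 50.4]
ft_force: [-0.1, -0.3, -0.3]
grip_force: 0.1
position: [630.3, -16.0, 50.4]
ft_force: [-0.1, -0.2, -0.5]
grip_force: 0.4
t 14.92 p [630.3 -16.   50.4] yaw 4.36 tilt 45.0 roll 0.001 F [-0.1 -0.2 -0.5] q [-0.3   0.35  2.33  2.37  0.38 -1.11] w 0.2
tcp cab [-21.80187038 -43.29659474]
fin 1399 [[-35.96267379 -55.03785169]
 [-29.90912301 -38.58130189]
 [-17.28658352 -24.71474222]]
```

```bash
python3 -m handwheel '[[[0,0,-0.03,0,0,0,0],[0,0,-0.03,0,0,0,0],[0,0,0,0,0,0,0],[0,0,0,0,0,0,0]]]' | grep -E 'pos|force'
python3 -m handwheel '[[[0,0,-0.04,0,0,0,0],[0,0,0,0,0,0,0],[0,0,0,0,0,0,0]]]'| grep -E 'pos|force'
python3 dl.py
```

```text
position: [630.3, -15.2, 50.4]
ft_force: [-0.7, -5.5, 0.3]
grip_force: 2.5
position: [630.3, -15.2, 50.4]
ft_force: [-2.2, -8.9, 1.0]
grip_force: 4.3
t 15.55 p [630.3 -15.2  50.4] yaw 4.08 tilt 44.9 roll 0.001 F [-2.2 -8.9  1. ] q [-0.29  0.34  2.33  2.39  0.37 -1.12] w 0.4
tcp cab [-21.7960549  -42.53631563]
fin 1376 [[-35.9519699  -54.33111946]
 [-29.72321226 -38.20158422]
 [-17.31434659 -24.05756195]]
```

The push force climbs to 9 N with no further motion, so the door is at its end stop. I back off to the right, retreat and check.

```bash
python3 -m handwheel '[[[0,0,0.1,0,0,0,0],[0,0,0.2,0,0,0,0],[0,0,0.2,0,0,0,0],[0,0,0,0,0,0,0],[0,-0.3,0,-0.3,0,0,0],[0,-0.4,0,-0.4,0,0,0],[0,-0.4,0,-0.4,0,0,0],[0,-0.4,0,-0.4,0,0,0],[0,-0.4,0,-0.4,0,0,0],[0,-0.4,0,-0.4,0,0,0],[0,-0.2,0,-0.6,0,0,0],[0,-0.2,0,-0.6,0,0,0],[0,0,0,0,0,0,0],[0,0,0,0,0,0,0],[0,0,0,0,0,0,0]]]' | grep -E 'time|pos|ft'
python3 - <<'E'
from h import *
O=np.array([648.7,28.9]);a=np.radians(4.45);A=np.array([[np.cos(a),np.sin(a)],[-np.sin(a),np.cos(a)]])
a1=viewer.capture('wrist');b=viewer.capture('top')[0]
P=cloud('wrist',a1[1]);C=(P[...,:2]-O)@A.T;Z=P[...,2]
m=(Z>35)&(Z<95)&(C[...,0]>-35)&(C[...,0]<-16)&(abs(C[...,1])<80)
print('fin y',np.percentile(C[m][:,1],[2,98]),m.sum())
old=cv2.imread('pics/top.png')[...,::-1]
save('end',np.hstack([cv2.resize(a1[0],(400,300)),cv2.resize(b,(400,300))]))
E
```

```text
time: 16.85
position: [501.4, -38.2, 68.1]
ft_force: [1.2, 0.6, -0.5]
fin y [-30.84822977 -22.7594697 ] 268
```

View pics/end.png

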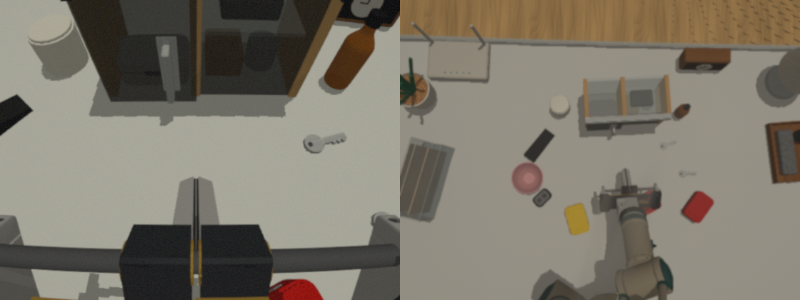

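The wrist half shows the door covering the doorway with the pull at (168,70), centred at y = -26.8 mm where shut is -27. The top half shows the bystanders where they started and the tool clear, so I'm handing in.

```bash
python3 -c "
from cell import bot
print(bot.close_job())"
```

```text
the job is handed in; nothing more can be done
None
```

The silver case was pushed flat along the shelf until it sat about 21 mm inside the doorway, the glass door is shut against its end stop, the other things look undisturbed in the final pictures, and I handed the job in at about 17 s of the 72 s allowed.

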